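# Fit the template plate over the marking jig's studs and latch it

### The arm

A 7-joint arm with a two-finger parallel gripper is mounted at the origin on the work surface. World frame = base frame: x ahead of the robot, y to its left, z up, the work surface at z = 0. Lengths are in m, angles in rad, forces in N, time in s.
With the tool pointing down it reaches from about 0.375 to 0.925 m from the base axis. Payload 3.1 kg.
Tool frame: the origin (TCP) lies at the very end of the fingers, on their centre line; the grasp point (between the pads) lies 19 mm behind it; z points along the fingers, x is the direction in which the jaws open and shut, and the axes are right-handed (so a half turn about z gives the same grasp; the last joint's range is limited). The gripper opens to 85 mm and grips with 20 to 120 N. Pads are 22 mm wide; open, the fingers measure 114 mm over their backs; the gripper's body (76 mm by 85 mm) begins 54 mm behind the grasp point. The pads swing forward as they close: fully open they stand 13 mm farther back than shut.
Start: joints at [-0.098, 0.383, 0.044, 1.598, -0.018, 1.161, -0.05], TCP at [0.65, 0, 0.231] pointing down, gripper open.
Joint ranges: [-2.61, 2.61], [-0.41, 2.15], [-1.48, 1.57], [0, 2.5], [-1.57, 4.71], [0.05, 1.97], [-2.85, 2.85]. Speed limits (rad/s): [2.79, 2.79, 3.14, 3.14, 3.14, 3.14, 3.14].

### API

Orientations are given as a unit quaternion [x, y, z, w].
In Python, from workcell import manip gives the robot as it stands.
- The arm moves only by the shell command python3 -m pendant 'ROWS' [FORCE]. ROWS is JSON, one flat list of numbers, 7 for each row, row after row: the opening, from 0 (shut) to 1 (fully open), then the shift along the tool's x, y, z in m, then the turn, a rotation vector about the tool's x, y, z in rad. In form: [claw, x, y, z, rx, ry, rz, claw, x, y, z, rx, ry, rz, ...]. A call has 1 to 20 rows; each row is the pose to reach, as a shift and turn from the pose commanded when the call began, along the tool's axes at that moment; what a row does not reach only later rows make up. A row lasts 1/10 s, in which the tool goes at most 50 mm and 8.59 degrees, less where a joint would pass 70% of its speed; a pose out of reach is approached as far as the arm can. A call with a gripper value outside its range is refused whole. The fingers move at their own pace and stop on an object; FORCE is the grip in N (left out, the last holds). Time passes only in rows, so rows that repeat a pose let the fingers close. It gives the time, the measured TCP pose, the force and the opening at its end, in the units of the state.
- manip.sense(): the state, without advancing time (a new reading comes with each control period).
- manip.read_camera(name): name is "scene" or "side" or "wrist"; returns the picture (480x640x3 uint8, blue, green, red); there is no depth.
- manip.calibration(name): a dict with "fx", "fy", "cx", "cy" (pixels), "R" (3x3) and "t" (3): a world point X has camera coordinates R X + t. Camera axes: x right, y down, z forward; pixel columns grow to the right and rows downward; lengths in m; the calibration is good to about 2 mm. A picture is of the moment at which its call begins: read the wrist's pose just before it. calibration takes no time and is no camera call; for the wrist camera it gives the pose at the moment of the call.
- manip.hand_in(): hands the job in, once; it reports no verdict.
The state is a dict: "t": time; "qpos": joint angles; "dq": joint speeds; "effort": joint torques, N m; "ee_pos": TCP position; "ee_rot": TCP orientation; "wrist_force": force on the tool from outside, world axes, zero at the start; "ft_torque": the same for the moment, N m; "finger_gap": opening from 0.0 (shut) to 1.0 (fully open).
Only numpy, scipy, OpenCV 4.12 (cv2) and the standard library are available. Lean on these libraries where they do the work, as an engineer would, in place of code of your own. Each camera call takes 0.05 s, during which the arm holds its last target.

### The job

Put the aluminium template with the blue grip onto the green marking jig and slide it about, pressing lightly, until both its holes drop over the two brass studs and it lies flush on the board. Then swing the red latch fully in over the template's edge and let go. Be gentle with the plate and studs (never press hard or drop it), keep the latch open until the plate is down, and leave the other things on the bench where they are.

Things in the scene. Friction and masses are not known exactly. Their poses are not given: they have to be found in the camera images.
- template: Loose aluminium plate 90 (x) x 150 (y) x 6 mm, 0.18 to 0.35 kg, origin at the centre of its underside, z up. Two through holes 13 mm in diameter at x = 0, y = +55 and -55 mm. On its middle stands a blue grip block 14 mm thick in x, 44 mm long in y, from 6 to 46 mm above the underside: pinch it across x from above. The plate fits either way round (half turn).
- jig: Fixed green board 170 (x) x 250 (y) x 18 mm, origin at the centre of its underside; its top is at z = 18 mm. Two brass studs stand on it (see stud_middle). A plate resting on the stud tops has its underside 25 mm above the jig's origin; dropped home, 18 mm, its y axis along the jig's y (either way). A press of 4 to 8 N is enough to feel it drop; over 40 N on the studs spoils them.
- stud_middle (a point): Point on the board's top midway between two black slots, NOT between the studs. The brass studs (10 mm in diameter, 7 mm tall, only the top 1.5 mm tapering, to 8.4 mm) stand in the slots at jig y = +55 and -55 mm, both at the same jig x, anywhere from -22 to +22 mm of this point, set by hand: not measured, different every time. They are clamped and do not give way.
- latch (a joint): Red swing latch, vertical pivot at jig x = 0, y = +100 mm. 0 rad = closed, arm along jig -y over the plate's edge (end stop); 1.57 = arm along jig -x, clear of the plate. Starts at 1.4 to 1.9, stays where left (about 2 N at the post). Arm 16 mm wide, underside 26.5 mm above the jig's underside: it clears a seated plate by 2.5 mm, but a plate riding on the studs blocks it.
- latch_post (a point): Centre of the top end of the black upright round post on the latch arm, 12 mm in diameter, 34 mm tall, 34 mm from the pivot; its top is 66.5 mm above the jig's underside. Push it sideways, or pinch it near the top and turn the hand with it: a post held tight in a hand that does not turn drags against the swing, as do fingertips on the arm.
- stamp: Bystander, leave it alone: turned wooden hand stamp, 44 mm across, 70 mm tall. Origin at the centre of its underside.
- tape_roll: Bystander, leave it alone: brown roll core lying flat, 90 mm across, 25 mm tall. Origin at the centre of its underside.
- bead_jar: Bystander, leave it alone: brown jar, 72 mm across, 95 mm tall, white cap. Origin at the centre of its underside.
- ink_tin: Bystander, leave it alone: flat round steel tin, 80 mm across, 22 mm tall. Origin at the centre of its underside.
- carton: Bystander, leave it alone: small cardboard box, 90 x 130 x 60 mm. Origin at the centre of its underside.
- mallet: Bystander, leave it alone: small hammer lying flat. Origin at the centre of its underside.
- screwdriver: Bystander, leave it alone: screwdriver lying flat. Origin at the centre of its underside.
- spare_template: Bystander, leave it alone: another template, dark steel 80 x 110 x 6 mm with an ORANGE grip block; not the one for this job. Origin at the centre of its underside.
Mind the look-alikes: they are no part of the job. Leave any pink, purple or turquoise look-alike of the template alone.

How it is judged:
By the outcome, as a careful person would: the job done as asked, in the order asked, and still so for the second after the job is handed in, with the robot touching nothing.
It also fails if it takes over 72 s, if anything falls off the work surface, if the arm or the gripper's body presses on something with over 40 N, if the wrist force passes 120 N, or if a joint passes its speed limit or range.

## Working session

There is one attempt and no reset: what is moved stays moved. The work goes in short steps, Python scripts to look and compute and a shell command to move; the robot and the scene stay as the last step left them, time stands still between calls to the robot, and variables do not carry over. Pictures are saved under pics/ and viewed, and the job is handed in when it is done.

```bash
mkdir -p pics; ls; python3 - <<'E'
from workcell import manip
import cv2,numpy as np
for n in("scene","side","wrist"):
    c=manip.calibration(n); im=manip.read_camera(n); cv2.imwrite(f"pics/{n}0.png",im)
    print(n,[round(c[k],1) for k in("fx","fy","cx","cy")],np.round(-np.array(c["R"]).T@np.array(c["t"]),3))
s=manip.sense();print(s)
E
```

```text
pics
scene [608.5, 608.5, 328.8, 241.9] [ 1.058 -1.074  1.355]
side [501.1, 501.1, 315.7, 242.9] [-0.477 -0.587  0.991]
wrist [351.9, 351.9, 326.1, 241.6] [0.65  0.071 0.371]
{'t': 0.15, 'qpos': array([-0.09781488,  0.38365812,  0.04387254,  1.59922924, -0.01791116,
        1.16117948, -0.04990801]), 'dq': array([-0.00076485, -0.00346805,  0.00023672, -0.00399487,  0.00070008,
        0.00122418, -0.00017514]), 'effort': array([ 2.19941270e-03, -4.34053266e+01,  1.02680024e+00, -2.49981201e+01,
        1.06983635e-02,  7.30535554e-03,  3.91670756e-05]), 'ee_pos': array([ 6.49258675e-01, -2.48665669e-06,  2.30161767e-01]), 'ee_rot': array([ 9.99999458e-01,  2.60278849e-05, -1.03926598e-03,  5.35501087e-05]), 'wrist_force': array([0.67237438, 0.76361601, 0.32294303]), 'ft_torque': array([-0.02721744,  0.00913407,  0.02517222]), 'finger_gap': 1.0002682540254564}
```

View pics/scene0.png

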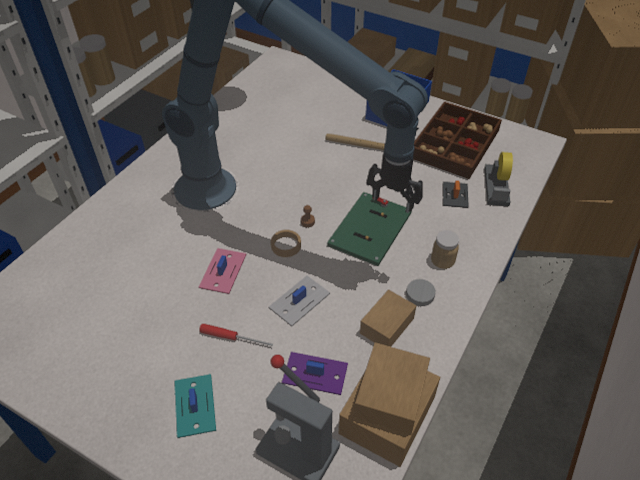

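View pics/side0.png

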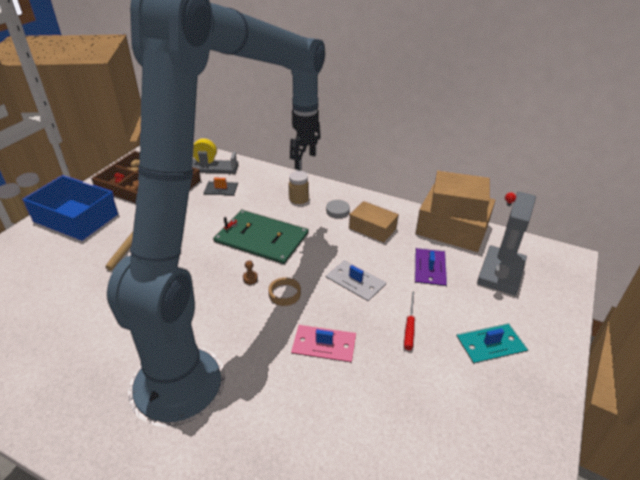

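View pics/wrist0.png

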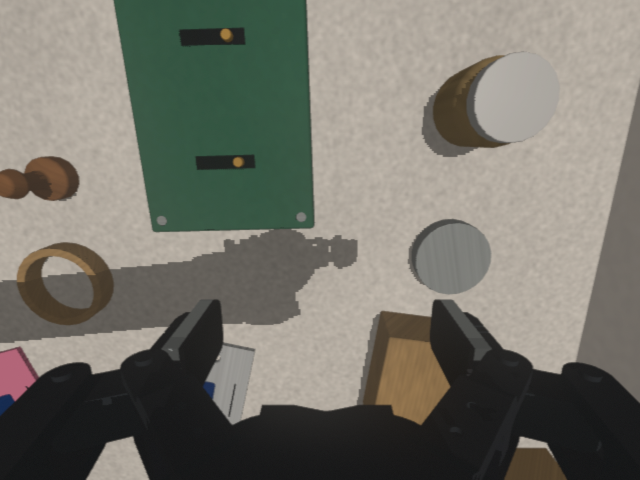

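The aluminium plate with the blue grip is the grey one, at scene (300,298) and side (356,279). The look-alikes to leave alone are pink (222,270), purple (315,370) and turquoise (195,404), plus the orange-grip spare at (456,193). The wrist view shows both studs, at (226,34) and (238,162). I'll enlarge a crop to confirm the plate.

```bash
cat > h.py <<'E'
import numpy as np,cv2
from workcell import manip
def ray(c,px):
    R=np.array(c["R"]);t=np.array(c["t"])
    d=R.T@np.array([(px[0]-c["cx"])/c["fx"],(px[1]-c["cy"])/c["fy"],1]);return -R.T@t,d
def plane(c,px,z):
    o,d=ray(c,px);return o+d*(z-o[2])/d[2]
def tri(c1,p1,c2,p2):
    A=[];b=[]
    for c,p in((c1,p1),(c2,p2)):
        o,d=ray(c,p);d/=np.linalg.norm(d);P=np.eye(3)-np.outer(d,d);A.append(P);b.append(P@o)
    return np.linalg.solve(sum(A),sum(b))
E
python3 - <<'E'
import cv2,numpy as np
a=cv2.imread("pics/scene0.png");b=cv2.imread("pics/side0.png");w=cv2.imread("pics/wrist0.png")
A=cv2.resize(a[265:335,260:340],None,fx=5,fy=5,interpolation=2)
B=cv2.resize(b[250:310,315:395],None,fx=5,fy=5,interpolation=2)
out=np.zeros((350,800,3),np.uint8);out[:,:400]=A;out[:300,400:]=B
cv2.imwrite("pics/crop.png",out)
cv2.imwrite("pics/crop2.png",cv2.resize(np.hstack([a[180:270,320:420],b[205:295,210:310]]),None,fx=4,fy=4,interpolation=2))
E
```

```text
(no output)
```

View pics/crop.png

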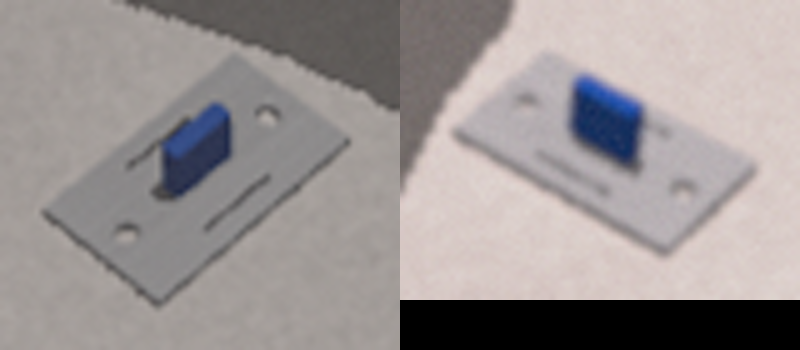

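View pics/crop2.png

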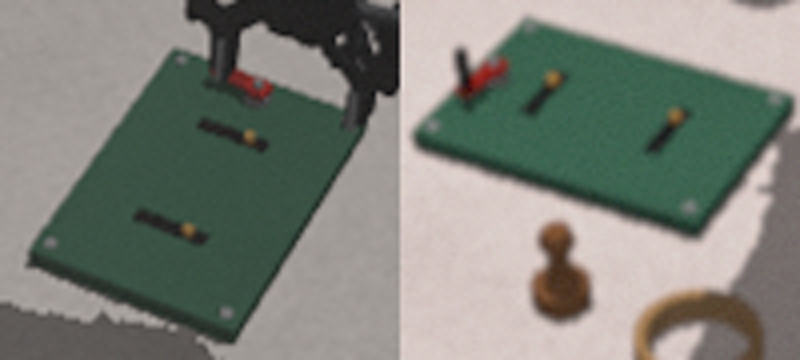

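The crop confirms it: bare grey aluminium, blue grip, holes at scene (285.4,311.8) and (313.4,288.2), side (340.2,270) and (371.6,287.8). The jig crop shows two brass studs, and the red latch is open, pointing along jig -x.

```bash
python3 - <<'E'
from h import *
cs,cd,cw=[manip.calibration(n) for n in("scene","side","wrist")]
H=[]
for a,b in(((285.4,311.8),(340.2,270)),((313.4,288.2),(371.6,287.8))):
    print("hole",plane(cs,a,.004).round(4),plane(cd,b,.004).round(4))
for a,b in (((285.4,311.8),(340.2,270)),((285.4,311.8),(371.6,287.8))): print(tri(cs,a,cd,b).round(4))
im=cv2.imread("pics/wrist0.png");h=cv2.cvtColor(im,cv2.COLOR_BGR2HSV)
m=cv2.inRange(h,(8,120,90),(30,255,255)); m[:, :180]=0;m[:,320:]=0;m[200:]=0
n,l,st,ce=cv2.connectedComponentsWithStats(m)
for i in range(1,n):
    if st[i,4]>30: print("stud",st[i],ce[i].round(1),plane(cw,ce[i],.0235).round(4))
g=cv2.inRange(h,(60,80,30),(90,255,255))
cn=max(cv2.findContours(g,0,2)[0],key=cv2.contourArea);print(cv2.approxPolyDP(cn,6,True).ravel())
k=cv2.inRange(h,(0,0,0),(179,255,45));k[:, :170]=0;k[:,300:]=0;k[200:]=0
n,l,st,ce=cv2.connectedComponentsWithStats(k)
for i in range(1,n):
    if st[i,4]>100: print("slot",st[i])
print(plane(cw,(313.5,228),.018),plane(cw,(153,231),.018),plane(cw,(301,217),.018),plane(cw,(161,221),.018))
# slots ends
for p in((180,38),(244,36),(196,163),(255,161)): print("slotend",plane(cw,p,.018).round(4))
# latch post / corner of jig via scene & side
print("post",tri(cs,(320+220/4,180+30/4),cd,(210+60/4,205+52/4)) , plane(cd,(210+62/4,205+52/4),.0665))
for p in((320+182/4,180+60/4),(320+50/4,180+242/4),(320+227/4,180+313/4)): print("screw",plane(cs,p,.018).round(4))
for p in((210+130/4,205+26/4),(210+32/4,205+126/4),(210+290/4,205+207/4),(210+376/4,205+100/4)): print("screw side",plane(cd,p,.018).round(4))
# grip top in side: corners
E
```

```text
hole [ 0.4927 -0.292   0.004 ] [ 0.5137 -0.1811  0.004 ]
hole [ 0.5177 -0.1851  0.004 ] [ 0.4866 -0.2893  0.004 ]
[ 0.4874 -0.2336  0.0019]
[ 0.4908 -0.2885 -0.0007]
stud [220  29  12  11 101] [225.5  33.9] [0.5611 0.1594 0.0235]
stud [233 157  10  10  82] [237.6 161.5] [0.5641 0.0499 0.0235]
[115   0 147 189 157 191 153 206 164 207 164 228 311 226 304   0]
slot [180  28  65  18 832]
slot [240 155  15  13 133]
slot [196 156  41  13 461]
[ 0.63658963 -0.0175448   0.018     ] [ 0.47005185 -0.02099591  0.018     ] [ 0.62388179 -0.00595112  0.018     ] [ 0.47974147 -0.01035746  0.018     ]
slotend [0.5186 0.1575 0.018 ]
slotend [0.576  0.1591 0.018 ]
slotend [0.5218 0.0481 0.018 ]
slotend [0.5798 0.05   0.018 ]
post [0.50863521 0.20817895 0.06437878] [0.50651764 0.2040834  0.0665    ]
screw [0.4782 0.209  0.018 ]
screw [ 0.4824 -0.013   0.018 ]
screw [ 0.6268 -0.0097  0.018 ]
screw side [0.6129 0.216  0.018 ]
screw side [0.4685 0.2122 0.018 ]
screw side [ 0.4755 -0.0117  0.018 ]
screw side [ 0.617  -0.0095  0.018 ]
```

```bash
python3 -m pendant '[1,-0.02,0.04,0,0,0,0, 1,-0.05,0.08,0,0,0,0, 1,-0.08,0.12,0,0,0,0, 1,-0.10,0.16,0,0,0,0, 1,-0.12,0.20,0,0,0,0, 1,-0.14,0.24,0,0,0,0, 1,-0.15,0.28,0,0,0,0, 1,-0.15,0.31,0,0,0,0, 1,-0.15,0.33,0,0,0,0, 1,-0.15,0.33,0,0,0,0, 1,-0.15,0.33,0,0,0,0]'
python3 - <<'E'
from h import *
c=manip.calibration("wrist");im=manip.read_camera("wrist");cv2.imwrite("pics/w1.png",im);np.save("w1.npy",c,allow_pickle=True)
print(manip.sense()["ee_pos"])
E
```

```text
t: 1.25
ee_pos: [0.4998, -0.3294, 0.2307]
ee_rot: [1.0, -0.0, -0.0, -0.001]
wrist_force: [0.5, 0.2, -0.1]
finger_gap: 1.002
[ 0.50033018 -0.32816343  0.23076729]
```

View pics/w1.png

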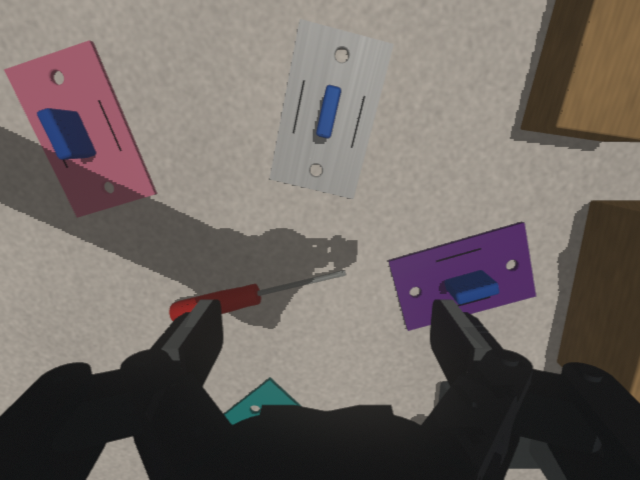

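The wrist view shows the aluminium plate with holes at (342,54) and (316,170). The purple plate is at (465,278) and the pink at (80,125).

```bash
python3 - <<'E'
from h import *
c=np.load("w1.npy",allow_pickle=True).item()
a=plane(c,(342,54.5),.006);b=plane(c,(316,170),.006);m=(a+b)/2;d=a-b
print(a,b,m,np.linalg.norm(d),np.degrees(np.arctan2(-d[0],d[1])))
im=cv2.imread("pics/w1.png");h=cv2.cvtColor(im,cv2.COLOR_BGR2HSV)
k=cv2.inRange(h,(100,120,80),(125,255,255));k[:,:290]=0;k[:,370:]=0;k[180:]=0
pts=cv2.findNonZero(k);r=cv2.minAreaRect(pts);print(r,plane(c,r[0],.046))
s=manip.sense();print(s["ee_pos"],m[:2]-s["ee_pos"][:2])
E
```

```text
[ 0.51522778 -0.18211066  0.006     ] [ 0.4900361  -0.28865845  0.006     ] [ 0.50263194 -0.23538455  0.006     ] 0.10948539092095567 -13.302473472657747
((327.8763732910156, 111.2022476196289), (14.690820693969727, 51.56778335571289), 12.994616508483887) [ 0.50190037 -0.235038    0.046     ]
[ 0.50033018 -0.32816343  0.23076729] [0.00230176 0.09277888]
```

```bash
python3 -m pendant '[1,0.001,-0.03,0,0,0,0.08, 1,0.002,-0.06,0.02,0,0,0.16, 1,0.0025,-0.085,0.05,0,0,0.232, 1,0.0025,-0.0945,0.09,0,0,0.232, 1,0.0025,-0.0945,0.13,0,0,0.232, 1,0.0025,-0.0945,0.17,0,0,0.232, 1,0.0025,-0.0945,0.20,0,0,0.232, 1,0.0025,-0.0945,0.213,0,0,0.232, 1,0.0025,-0.0945,0.218,0,0,0.232, 1,0.0025,-0.0945,0.218,0,0,0.232, 0,0.0025,-0.0945,0.218,0,0,0.232, 0,0.0025,-0.0945,0.218,0,0,0.232, 0,0.0025,-0.0945,0.218,0,0,0.232, 0,0.0025,-0.0945,0.218,0,0,0.232, 0,0.0025,-0.0945,0.218,0,0,0.232, 0,0.0025,-0.0945,0.218,0,0,0.232, 0,0.0025,-0.0945,0.218,0,0,0.232, 0,0.0025,-0.0945,0.218,0,0,0.232]' 50
```

```text
t: 3.1
ee_pos: [0.5029, -0.2357, 0.0138]
ee_rot: [0.993, -0.116, 0.0, 0.0]
wrist_force: [-0.8, 0.3, 5.7]
finger_gap: 0.157
```

```bash
python3 -m pendant '[0,0,0,-0.005,0,0,0, 0,0,0,-0.015,0,0,0, 0,0,0,-0.04,0,0,0, 0,0,0,-0.07,0,0,-0.05, 0,0,0,-0.10,0,0,-0.13, 0,0,0,-0.12,0,0,-0.20, 0,0,0,-0.12,0,0,-0.26, 0,0,0,-0.12,0,0,-0.26, 0,0,0,-0.12,0,0,-0.26]'
```

```text
t: 4.0
ee_pos: [0.5016, -0.2351, 0.1327]
ee_rot: [1.0, 0.013, -0.001, -0.0]
wrist_force: [-0.6, -0.8, -2.7]
finger_gap: 0.154
```

```bash
python3 -m pendant '[0,0.005,-0.015,0,0,0,0, 0,0.015,-0.045,0,0,0,0, 0,0.025,-0.08,0,0,0,0, 0,0.035,-0.12,0,0,0,0, 0,0.045,-0.16,0,0,0,0, 0,0.055,-0.195,0,0,0,0, 0,0.063,-0.22,0,0,0,0, 0,0.067,-0.233,0,0,0,0, 0,0.067,-0.233,0,0,0,0, 0,0.067,-0.233,0,0,0,0, 0,0.067,-0.233,0,0,0,0]'
python3 - <<'E'
from h import *
c=manip.calibration("wrist");im=manip.read_camera("wrist");cv2.imwrite("pics/w2.png",im);np.save("w2.npy",c,allow_pickle=True)
s=manip.sense();print(s["ee_pos"],s["ee_rot"],s["wrist_force"])
E
```

```text
t: 5.1
ee_pos: [0.5622, -0.0038, 0.1329]
ee_rot: [1.0, 0.012, -0.001, 0.001]
wrist_force: [0.8, 0.1, -1.8]
finger_gap: 0.156
[ 0.56240437 -0.00367334  0.13303511] [ 9.99929096e-01  1.18818019e-02 -4.26066768e-04  6.66194341e-04] [ 0.09454233 -0.71825083 -2.99122485]
```

View pics/w2.png

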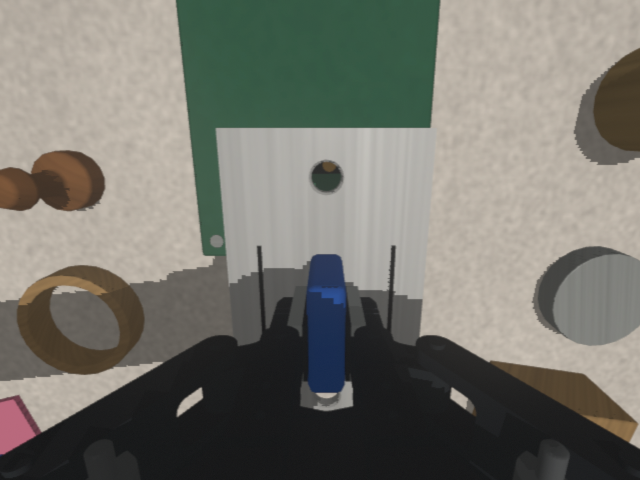

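```bash
python3 - <<'E'
from h import *
c=np.load("w2.npy",allow_pickle=True).item()
im=cv2.imread("pics/w2.png");cv2.imwrite("pics/w2c.png",cv2.resize(im[140:210,290:370],None,fx=8,fy=8,interpolation=2))
h=cv2.cvtColor(im,cv2.COLOR_BGR2HSV)
k=cv2.inRange(h[150:205,300:355],(35,40,0),(95,255,255))|cv2.inRange(h[150:205,300:355],(0,60,0),(35,255,255))|cv2.inRange(h[150:205,300:355],(0,0,0),(179,255,70))
cn=max(cv2.findContours(k,0,1)[0],key=cv2.contourArea);print(cv2.minEnclosingCircle(cn),cv2.fitEllipse(cn))
for p in((327,177),):
  for z in(.120,.126): print(plane(c,p,z)-[.5624,-.0037,0])
print(plane(c,(329,166),.025))
# edges of plate +y edge
print(plane(c,(216,128),.126),plane(c,(433,128),.126))
E
```

```text
((25.882352828979492, 25.823530197143555), 14.42386531829834) ((25.89825439453125, 25.862844467163086), (27.51720428466797, 27.846240997314453), 173.845947265625)
[-0.00045876  0.05492078  0.12      ]
[-0.00048443  0.05554461  0.126     ]
[0.56354054 0.04891775 0.025     ]
[0.51701441 0.07011718 0.126     ] [0.60380338 0.07228058 0.126     ]
```

View pics/w2c.png

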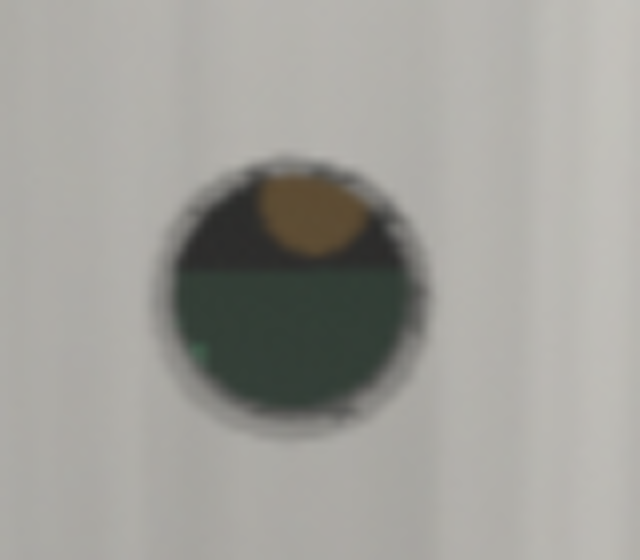

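```bash
python3 -m pendant '[0,0,-0.01,0,0,0,0, 0,0.001,-0.03,0,0,0,0, 0,0.001,-0.055,0.01,0,0,0, 0,0.002,-0.08,0.03,0,0,0, 0,0.002,-0.098,0.05,0,0,0, 0,0.002,-0.106,0.07,0,0,0, 0,0.002,-0.108,0.08,0,0,0, 0,0.002,-0.108,0.083,0,0,0, 0,0.002,-0.108,0.083,0,0,0, 0,0.002,-0.108,0.083,0,0,0]'
python3 - <<'E'
from h import *
c=manip.calibration("wrist");im=manip.read_camera("wrist");cv2.imwrite("pics/w3.png",im);np.save("w3.npy",c,allow_pickle=True)
s=manip.sense();print(s["ee_pos"],s["ee_rot"],s["wrist_force"])
im2=np.vstack([im[:300,100:500],]);cv2.imwrite("pics/w3c.png",cv2.resize(im2,None,fx=2,fy=2,interpolation=2))
E
```

```text
t: 6.15
ee_pos: [0.563, 0.1061, 0.0513]
ee_rot: [1.0, 0.013, 0.001, 0.0]
wrist_force: [0.0, -0.5, -2.7]
finger_gap: 0.158
[0.56317625 0.10630247 0.05146822] [ 9.99914080e-01  1.30563568e-02  1.16829253e-03 -3.31318924e-06] [-0.36845945  0.45861316 -2.85321554]
```

View pics/w3c.png

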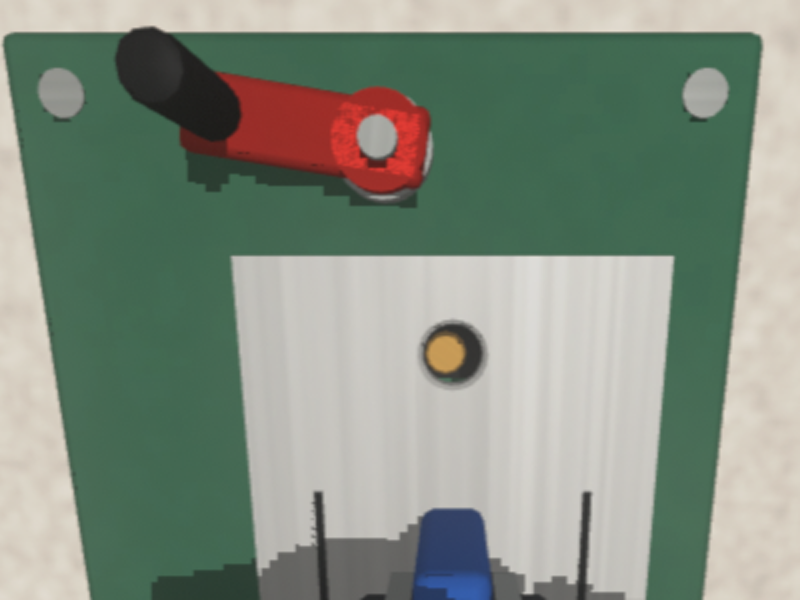

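The view shows the far stud inside the +y hole, with its top at crop (445,354) and the hole centre at (452,355). The latch is open, with the post top at crop (150,65).

```bash
python3 - <<'E'
from h import *
c=np.load("w3.npy",allow_pickle=True).item()
im=cv2.imread("pics/w3.png");r=im[155:200,300:350];h=cv2.cvtColor(r,cv2.COLOR_BGR2HSV)
m=cv2.inRange(h,(10,80,100),(30,255,255));cn=max(cv2.findContours(m,0,1)[0],key=cv2.contourArea)
(sx,sy),sr=cv2.minEnclosingCircle(cn);st=(sx+300,sy+155);print(st,sr)
g=cv2.cvtColor(r,cv2.COLOR_BGR2GRAY);k=((g<150)|(h[...,1]>60)).astype(np.uint8)
cn=max(cv2.findContours(k,0,1)[0],key=cv2.contourArea);(hx,hy),hr=cv2.minEnclosingCircle(cn);ho=(hx+300,hy+155);print(ho,hr)
S=plane(c,st,.025);H=plane(c,ho,.0436);print("stud",S,"hole",H,"S-H",S-H)
print("hole r mm",hr/c["fx"]*(H-(-np.array(c["R"]).T@c["t"]))[2])
print("post",plane(c,(175,32),.0665),"pivot",plane(c,(288,67),.03))
a,b=plane(c,(100+232/2,128),.0436),plane(c,(100+673/2,128),.0436);print("yaw edge",np.degrees(np.arctan2((b-a)[1],(b-a)[0])))
a,b=plane(c,(100+10/2,17),.018),plane(c,(100+757/2,17.5),.018);print("jig edge",a,b,np.degrees(np.arctan2((b-a)[1],(b-a)[0])))
E
```

```text
(322.4375, 176.2083339691162) 9.915651321411133
(326.0833339691162, 176.0) 16.57337760925293
stud [0.56062749 0.16009734 0.025     ] hole [0.56224453 0.16209532 0.0436    ] S-H [-0.00161704 -0.00199798 -0.0186    ]
hole r mm -0.007007563672083406
post [0.51300387 0.20821474 0.0665    ] pivot [0.545112   0.20550858 0.03      ]
yaw edge 1.5486483098320836
jig edge [0.46447671 0.22522745 0.018     ] [0.62693384 0.22953324 0.018     ] 1.5182208901694272
```

```bash
python3 -m pendant '[0,-0.0008,0.001,0.003,0,0,0, 0,-0.0016,0.0022,0.006,0,0,0, 0,-0.0016,0.0022,0.009,0,0,0, 0,-0.0016,0.0022,0.011,0,0,0, 0,-0.0016,0.0022,0.0115,0,0,0, 0,-0.0016,0.0022,0.012,0,0,0, 0,-0.0016,0.0022,0.0125,0,0,0, 0,-0.0016,0.0022,0.013,0,0,0, 0,-0.0016,0.0022,0.0135,0,0,0, 0,-0.0016,0.0022,0.0135,0,0,0]'
python3 - <<'E'
from h import *
s=manip.sense();print(s["ee_pos"],s["wrist_force"],s["ft_torque"])
E
```

```text
t: 7.2
ee_pos: [0.5604, 0.1051, 0.0368]
ee_rot: [1.0, 0.014, -0.0, -0.0]
wrist_force: [0.1, 0.8, -2.5]
finger_gap: 0.157
[0.56038649 0.10507688 0.0367647 ] [ 0.09290008  0.76010603 -2.4754654 ] [ 0.00417768 -0.00785947 -0.00788463]
```

```bash
python3 -m pendant '[0,0,0,0.0005,0,0,0, 0,0,0,0.001,0,0,0, 0,0,0,0.0015,0,0,0, 0,0,0,0.002,0,0,0, 0,0,0,0.0025,0,0,0, 0,0,0,0.003,0,0,0, 0,0,0,0.003,0,0,0]'
python3 - <<'E'
from h import *
s=manip.sense();print(s["ee_pos"],s["wrist_force"],s["ft_torque"])
E
```

```text
t: 7.9
ee_pos: [0.5603, 0.1051, 0.0337]
ee_rot: [1.0, 0.014, -0.0, 0.0]
wrist_force: [0.0, -0.2, -2.9]
finger_gap: 0.159
[0.56031842 0.10506355 0.03369236] [ 0.00545728 -0.20691357 -2.8974887 ] [-0.00395899 -0.04263004 -0.02847992]
```

```bash
python3 -m pendant '[0,0,0,0.0005,0,0,0, 0,0,0,0.001,0,0,0, 0,0,0,0.0015,0,0,0, 0,0,0,0.002,0,0,0, 0,0,0,0.0023,0,0,0, 0,0,0,0.0023,0,0,0]'
python3 - <<'E'
from h import *
s=manip.sense();print(s["ee_pos"],s["wrist_force"],s["ft_torque"])
c=manip.calibration("wrist");im=manip.read_camera("wrist");cv2.imwrite("pics/w4.png",im);np.save("w4.npy",c,allow_pickle=True)
cv2.imwrite("pics/w4c.png",cv2.resize(im[:300,100:500],None,fx=2,fy=2,interpolation=2))
E
```

```text
t: 8.5
ee_pos: [0.5604, 0.1051, 0.0318]
ee_rot: [1.0, 0.014, -0.0, 0.0]
wrist_force: [-1.8, -0.1, 2.7]
finger_gap: 0.155
[0.5603879  0.10506882 0.03180256] [-1.75988715 -0.06158277  2.74220154] [-0.05015255  0.25454214  0.03971881]
```

View pics/w4c.png

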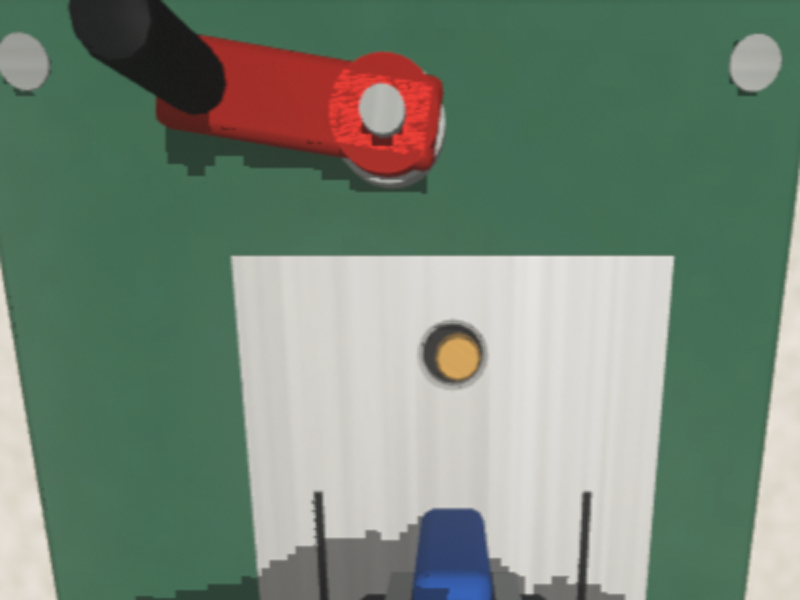

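The plate went down without resistance to the predicted TCP z of 0.0318. The force then rose by about 5.6 N and the stud shows inside the hole. Releasing.

```bash
python3 -m pendant '[0.15,0,0,0,0,0,0, 0.3,0,0,0,0,0,0, 0.5,0,0,0,0,0,0, 0.7,0,0,0,0,0,0, 0.7,0,0,0,0,0,0, 0.7,0,0,-0.005,0,0,0, 0.7,0,0,-0.02,0,0,0, 0.7,0,0,-0.05,0,0,0, 0.7,0,0.02,-0.08,0,0,0, 0.7,0,0.05,-0.11,0,0,0, 0.7,0,0.08,-0.13,0,0,0, 0.7,0,0.10,-0.14,0,0,0, 0.7,0,0.10,-0.14,0,0,0, 0.7,0,0.10,-0.14,0,0,0]'
python3 - <<'E'
from h import *
s=manip.sense();print(s["ee_pos"],s["wrist_force"])
for n in("wrist","side","scene"):
    c=manip.calibration(n);im=manip.read_camera(n);cv2.imwrite(f"pics/{n}5.png",im);np.save(f"{n}5.npy",c,allow_pickle=True)
a=cv2.imread("pics/scene5.png");b=cv2.imread("pics/side5.png")
cv2.imwrite("pics/crop5.png",cv2.resize(np.hstack([a[180:270,320:420],b[205:295,210:310]]),None,fx=4,fy=4,interpolation=2))
E
```

```text
t: 9.95
ee_pos: [0.5634, 0.0055, 0.1724]
ee_rot: [1.0, 0.014, 0.001, -0.0]
wrist_force: [0.4, -0.3, 0.1]
finger_gap: 0.703
[0.56338326 0.00548272 0.17236655] [ 0.4491763  -0.32970563  0.12540887]
```

View pics/wrist5.png

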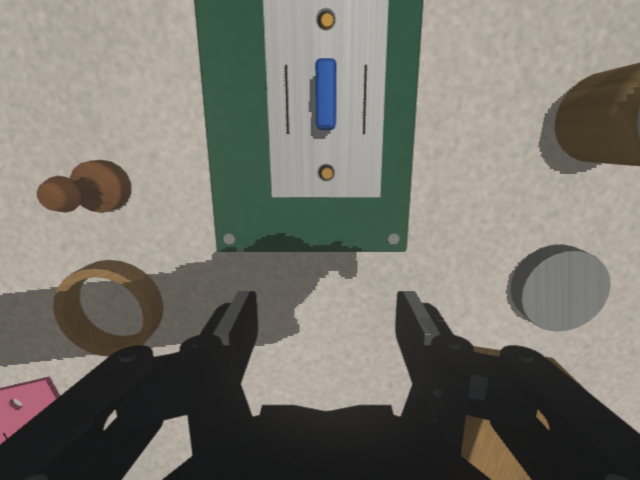

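View pics/crop5.png

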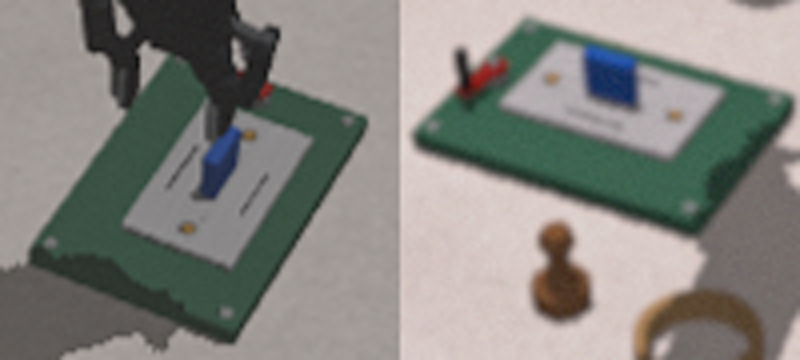

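Both studs are visible in their holes, at wrist (326,19) and (326,173), and the plate lies flush in the side view with the latch still open. Next I'll shut the fingers and move behind the post.

```bash
python3 -m pendant '[0,-0.005,-0.02,0,0,0,0, 0,-0.01,-0.05,0,0,0,0, 0,-0.02,-0.09,0,0,0,0, 0,-0.03,-0.13,0,0,0,0, 0,-0.04,-0.17,0,0,0,0, 0,-0.043,-0.205,0,0,0,0, 0,-0.043,-0.226,0,0,0,0, 0,-0.043,-0.236,0.01,0,0,0, 0,-0.043,-0.236,0.04,0,0,0, 0,-0.043,-0.236,0.07,0,0,0, 0,-0.043,-0.236,0.10,0,0,0, 0,-0.043,-0.236,0.12,0,0,0, 0,-0.043,-0.236,0.127,0,0,0, 0,-0.043,-0.236,0.127,0,0,0]'
python3 - <<'E'
from h import *
s=manip.sense();print(s["ee_pos"],s["wrist_force"],s["qpos"].round(2))
im=manip.read_camera("side");cv2.imwrite("pics/side6.png",cv2.resize(im[190:300,190:320],None,fx=5,fy=5,interpolation=2))
E
```

```text
t: 11.5
ee_pos: [0.5121, 0.2387, 0.0425]
ee_rot: [1.0, 0.014, -0.002, 0.001]
wrist_force: [-0.0, -0.6, -0.3]
finger_gap: -0.0
[0.51207794 0.23868819 0.04247409] [-0.0446009  -0.61434378 -0.34225646] [-0.43  0.47 -0.09  1.93  0.06  0.75 -0.53]
```

View pics/side6.png

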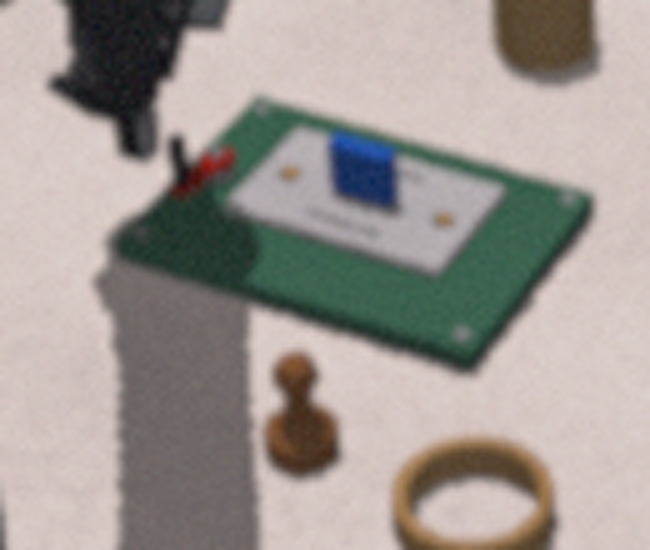

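```bash
python3 - <<'E'
from h import *
s=manip.sense();p=s["ee_pos"][:2];P=np.array([.546,.204])
a=np.radians(1.6);tx=np.array([np.cos(a),np.sin(a)]);ty=np.array([np.sin(a),-np.cos(a)])
for f in list(range(172,272,7))+[271.5,274]:
    r=np.radians(f);u=np.array([np.cos(r),np.sin(r)]);t=np.array([-u[1],u[0]])
    d=P+.034*u-.017*t-p
    print(f,np.round([d@tx,d@ty],4),"rz",round(-np.radians(f-181.6),3))
E
```

```text
172 [0.001  0.0139] rz 0.168
179 [-0.0015  0.0178] rz 0.045
186 [-0.0035  0.022 ] rz -0.077
193 [-0.005   0.0264] rz -0.199
200 [-0.0059  0.0309] rz -0.321
207 [-0.0063  0.0355] rz -0.443
214 [-0.0061  0.0402] rz -0.565
221 [-0.0053  0.0448] rz -0.688
228 [-0.004   0.0492] rz -0.81
235 [-0.0022  0.0535] rz -0.932
242 [0.0001 0.0575] rz -1.054
249 [0.003  0.0612] rz -1.176
256 [0.0062 0.0645] rz -1.299
263 [0.0098 0.0674] rz -1.421
270 [0.0138 0.0698] rz -1.543
271.5 [0.0147 0.0703] rz -1.569
274 [0.0162 0.071 ] rz -1.613
```

```bash
python3 -m pendant '[0,0,0.007,0,0,0,0, 0,0,0.012,0,0,0,0, 0,-0.0015,0.016,0,0,0,0, 0,-0.0025,0.019,0,0,0,-0.03, 0,-0.0035,0.022,0,0,0,-0.08, 0,-0.005,0.0264,0,0,0,-0.2, 0,-0.006,0.031,0,0,0,-0.32, 0,-0.0063,0.0355,0,0,0,-0.44, 0,-0.006,0.040,0,0,0,-0.56, 0,-0.0053,0.0448,0,0,0,-0.69, 0,-0.004,0.049,0,0,0,-0.81, 0,-0.004,0.049,0,0,0,-0.81]'
python3 - <<'E'
from h import *
s=manip.sense();print(s["ee_pos"],s["wrist_force"],s["qpos"].round(2))
im=manip.read_camera("side");cv2.imwrite("pics/side7.png",cv2.resize(im[190:300,190:320],None,fx=5,fy=5,interpolation=2))
E
```

```text
t: 12.75
ee_pos: [0.5115, 0.1906, 0.0453]
ee_rot: [0.914, 0.406, 0.001, -0.0]
wrist_force: [0.0, 0.5, 0.1]
finger_gap: 0.002
[0.51147732 0.1906233  0.04530252] [0.02728059 0.4562699  0.13352451] [-0.21  0.45 -0.26  1.97  0.17  0.74  0.27]
```

View pics/side7.png

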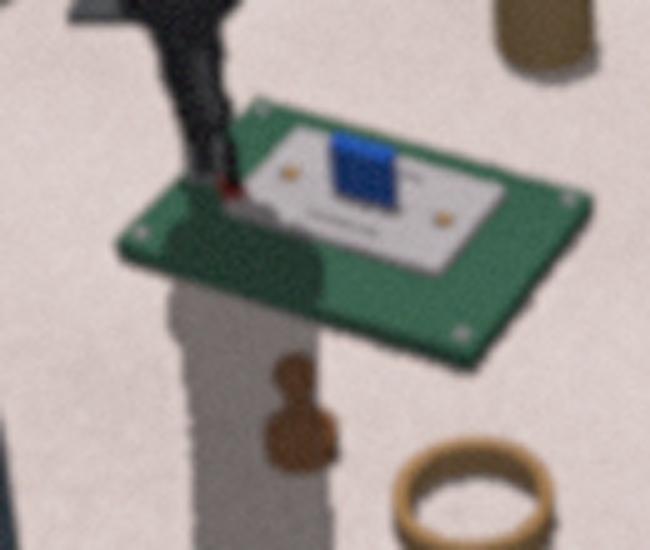

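The latch is following: its red arm is swinging toward the plate at crop (230,190), and the forces are small. I'll work out the rest in the new tool axes.

```bash
python3 - <<'E'
from h import *
P=np.array([.546,.204])
a=np.radians(228)
q=lambda f:(lambda u:P+.034*u-.017*np.array([-u[1],u[0]]))(np.array([np.cos(np.radians(f)),np.sin(np.radians(f))]))
ty=np.array([-np.sin(a),np.cos(a)]);tx=np.array([-ty[1],ty[0]])
p=manip.sense()["ee_pos"][:2];print(p,q(228))
for f in [235,242,249,256,263,267,270,272,275,278]:
    d=q(f)-p;print(f,np.round([d@tx,d@ty],4),round(-np.radians(f-228),3))
E
```

```text
[0.51126373 0.1904293 ] [0.5106161 0.1901083]
235 [-0.0025  0.004 ] -0.122
242 [-0.0038  0.0085] -0.244
249 [-0.0045  0.013 ] -0.367
256 [-0.0047  0.0177] -0.489
263 [-0.0043  0.0223] -0.611
267 [-0.0038  0.0249] -0.681
270 [-0.0033  0.0269] -0.733
272 [-0.0029  0.0281] -0.768
275 [-0.0023  0.03  ] -0.82
278 [-0.0015  0.0319] -0.873
```

```bash
python3 -m pendant '[0,-0.0025,0.004,0,0,0,-0.12, 0,-0.0038,0.0085,0,0,0,-0.24, 0,-0.0045,0.013,0,0,0,-0.37, 0,-0.0047,0.0177,0,0,0,-0.49, 0,-0.0043,0.0223,0,0,0,-0.61, 0,-0.0038,0.025,0,0,0,-0.68, 0,-0.0036,0.026,0,0,0,-0.71, 0,-0.0036,0.026,0,0,0,-0.71]'
python3 - <<'E'
from h import *
s=manip.sense();print(s["ee_pos"],s["wrist_force"],s["ft_torque"])
E
```

```text
t: 13.6
ee_pos: [0.5272, 0.1704, 0.0443]
ee_rot: [0.716, 0.698, -0.001, -0.0]
wrist_force: [-1.7, -0.1, 1.1]
finger_gap: 0.004
[0.52718052 0.17038241 0.04428857] [-1.67749441 -0.06040993  1.07553919] [ 0.14230263  0.37549435 -0.00119561]
```

```bash
python3 -m pendant '[0,0,0.0007,0,0,0,0, 0,0,0.0014,0,0,0,0, 0,0,0.002,0,0,0,0, 0,0,0.002,0,0,0,0]';python3 -m pendant '[0,0,0.0005,0,0,0,0, 0,0,0.001,0,0,0,0, 0,0,0.0015,0,0,0,0, 0,0,0.0015,0,0,0,0]'
```

```text
t: 14.0
ee_pos: [0.5291, 0.1701, 0.0442]
ee_rot: [0.715, 0.699, -0.001, -0.0]
wrist_force: [-3.6, -1.3, 2.2]
finger_gap: 0.003
t: 14.4
ee_pos: [0.5292, 0.1701, 0.0441]
ee_rot: [0.715, 0.699, -0.002, -0.001]
wrist_force: [-6.5, -0.9, 4.5]
finger_gap: -0.0
```

The hand stopped at x=0.5292 while the force rose to 6.5 N, so this looks like the end stop. I'll back off and look.

```bash
python3 -m pendant '[0,0,-0.003,0,0,0,0, 0,0,-0.01,0,0,0,0, 0,0,-0.025,0,0,0,0, 0,0,-0.035,-0.01,0,0,0, 0,0,-0.04,-0.04,0,0,0, 0,0,-0.04,-0.08,0,0,0, 0,0.03,-0.05,-0.12,0,0,0.12, 0,0.06,-0.05,-0.14,0,0,0.25, 0,0.1,-0.05,-0.14,0,0,0.4, 0,0.14,-0.05,-0.14,0,0,0.53, 0,0.17,-0.05,-0.14,0,0,0.66, 0,0.18,-0.05,-0.14,0,0,0.8, 0,0.18,-0.05,-0.14,0,0,0.94, 0,0.18,-0.05,-0.14,0,0,1.08, 0,0.18,-0.05,-0.14,0,0,1.22, 0,0.18,-0.05,-0.14,0,0,1.36, 0,0.18,-0.05,-0.14,0,0,1.5, 0,0.18,-0.05,-0.14,0,0,1.5]'
python3 - <<'E'
from h import *
s=manip.sense();print(s["ee_pos"],s["wrist_force"])
W={n:manip.read_camera(n) for n in("wrist","side","scene")}
cv2.imwrite("pics/w8.png",W["wrist"])
cv2.imwrite("pics/crop8.png",cv2.resize(np.hstack([W["scene"][180:270,320:420],W["side"][205:295,210:310]]),None,fx=4,fy=4,interpolation=2))
cv2.imwrite("pics/scene8.png",W["scene"])
E
```

```text
t: 16.2
ee_pos: [0.4862, 0.3521, 0.1849]
ee_rot: [1.0, 0.024, 0.001, -0.001]
wrist_force: [0.5, -0.4, 1.7]
finger_gap: 0.0
[0.48619414 0.35212257 0.18489004] [ 0.47185494 -0.39690389  1.68090046]
```

View pics/w8.png

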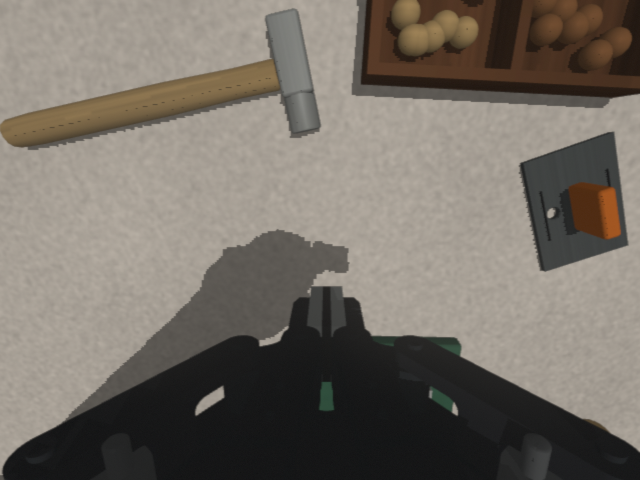

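View pics/crop8.png

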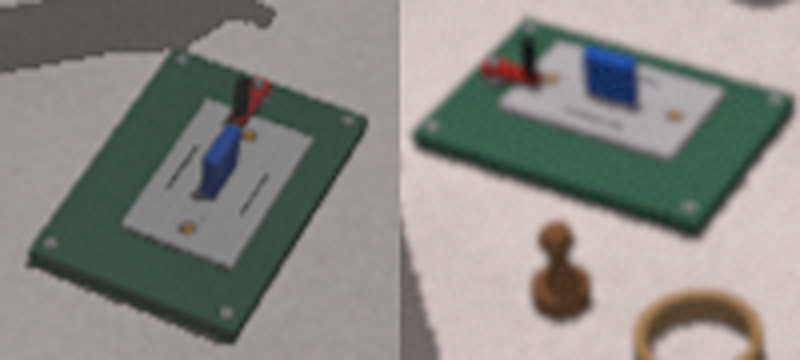

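View pics/scene8.png

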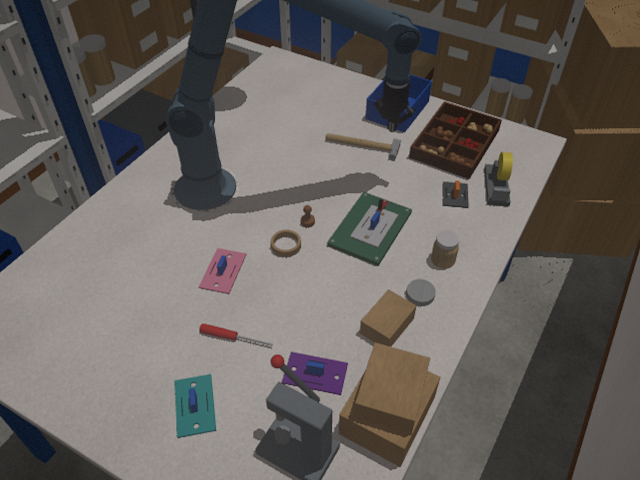

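The latch now lies across the plate's edge. I'll take a close wrist view to check the angle.

```bash
python3 -m pendant '[0,0.01,0.03,-0.01,0,0,0, 0,0.02,0.07,-0.01,0,0,0, 0,0.03,0.11,-0.01,0,0,0, 0,0.035,0.15,-0.01,0,0,0, 0,0.04,0.19,-0.01,0,0,0, 0,0.045,0.23,-0.01,0,0,0, 0,0.05,0.26,-0.01,0,0,0, 0,0.05,0.283,-0.01,0,0,0, 0,0.05,0.283,-0.01,0,0,0, 0,0.05,0.283,-0.01,0,0,0]'
python3 - <<'E'
from h import *
c=manip.calibration("wrist");im=manip.read_camera("wrist");np.save("w9.npy",c,allow_pickle=True)
cv2.imwrite("pics/w9.png",im)
cv2.imwrite("pics/w9c.png",cv2.resize(im[0:220,190:460],None,fx=2.7,fy=2.7,interpolation=2))
E
```

```text
t: 17.35
ee_pos: [0.5492, 0.0714, 0.1945]
ee_rot: [1.0, 0.024, 0.0, -0.0]
wrist_force: [-1.1, 0.8, 0.1]
finger_gap: 0.002
```

View pics/w9c.png

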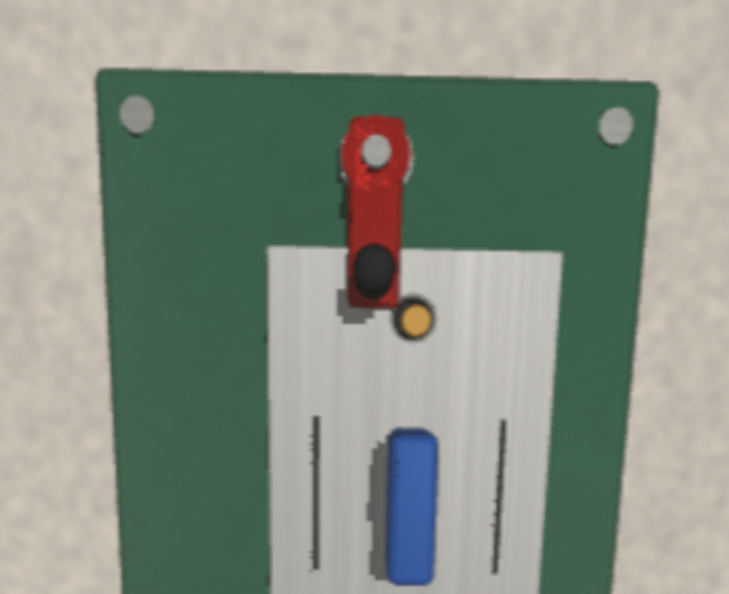

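The close view shows the red arm parallel to the jig's y axis, with the top-edge slope and the arm slope both about 1.5°. The post is at crop (374,270) over the plate, and the stud is inside the hole at (415,319). Together with the force at the stop, that means the latch is closed.

```bash
python3 -c "
from workcell import manip
print(manip.sense()['wrist_force']);print(manip.hand_in())"
```

```text
[-0.28465588  0.38712927  0.21029889]
the job is handed in; nothing more can be done
None
```

I put the aluminium template on the jig, seated it on both studs, swung the latch in to its stop and handed the job in at about 17.4 s with the gripper touching nothing.

- **Seating:** I lined the plate up by sighting a stud through its hole, so it went down without any sliding about. It stopped at the height expected for lying flush, with the wrist force up about 5.6 N. After I let go, the pictures showed both studs in their holes and the plate flat.
- **Latch:** It stayed open until the plate was down. I then pushed the post round with shut fingers until it stopped moving at 6.5 N, and backed off. The last close view shows the arm parallel to the jig's y axis (to about half a degree by eye) and over the plate's edge.
- **Other things on the bench:** They look unmoved in the final pictures, judged by eye rather than measured.
- **Readings that differed:** None of my checks failed. My camera estimates of the plate and studs differed by a few millimetres between views, and the close look through the hole before lowering settled it.

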